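Set a glued block to dry on battens under a plane

TASK

Set the glued block up to dry on the glue-up board: lay the short batten flat along the short ruled line next to the stop strip and the long batten flat along the long line, each centred on its line. Then lay the glued block flat across both battens, its length at right angles to them and centred over the middle of the board, and stand the block plane on its sole on top of the block, centred and pointing along it, as a weight. Leave the small reddish block, the dark block and the sanding block where they are.

Things in the scene. Friction and masses are not known exactly. Their poses are not given: they have to be found in the camera images.
- glue_board: fixed white-faced glue-up board, 200 (x) x 190 (y) x 12 mm, any yaw; a dark wooden stop strip (15 wide, 18 high above the white face, centred at x = +91.5 mm) along its +x end. Thin black ruled lines parallel to the strip, centred on y = 0: short line (140 long) at x = +35 mm, next to the strip; long line (176) at x = -35 mm. Origin: centre of the underside; z up, white face at z = +12 mm
- short_batten: flat strip of yellowish wood, 30 (x) x 130 (y) x 9 mm high, the thinner, wider and shorter of the two battens. Origin: centre of the underside; y along its length; z up
- long_batten: flat strip of pale wood, 25 (x) x 160 (y) x 11 mm high. Origin: centre of the underside; y along its length; z up
- glued_block: plain red-brown wooden block, 50 (x) x 110 (y) x 28 mm high. Origin: centre of the underside; y along its length; z up
- block_plane: block plane (hand tool), black and steel, on its flat sole, 52 (x) x 165 (y) x 57 mm high, about 0.72 kg. Grip it at mid-length across the straight side cheeks (52 mm apart outside, up to 34 mm high). Round knob 37 mm high at y = -55 mm; lever cap 57 mm high, 36 wide, from y = -4 to 64 mm. Origin: centre of the underside of the sole; y along its length; z up
- small_block: bystander: small reddish wooden block, 34 (x) x 62 (y) x 30 mm high, loose among the parts; leave it alone. Origin: centre of the underside
- dark_block: bystander: small dark brown wooden block, 42 (x) x 62 (y) x 25 mm high, loose near the table's front right; leave it alone. Origin: centre of the underside
- sanding_block: bystander: sanding block with a brownish body, 51 (x) x 78 (y) x 30 mm high, loose on the table behind the parts; leave it alone. Origin: centre of the underside

How it is judged (in metres and radians):
At the end, for the whole second after the job is handed in: Short batten on the short line, long on the long: within 12 mm across, 15 along, 8 deg. Block level across both, within 13 mm across the lines, 15 along, of the board's middle, 9.5 deg of square. Plane on its sole on the block, within 13 mm across it, 15 along, 11 deg. All released, at rest (x of short_batten in the frame of glue_board between 0.023 and 0.047 m and y of short_batten in the frame of glue_board between -0.015 and 0.015 m and z of short_batten in the frame of glue_board between 0.009 and 0.015 m and angle between the y axis of each of short_batten, long_batten and the y axis of glue_board, either way round below 0.14 rad and x of long_batten in the frame of glue_board between -0.047 and -0.023 m and y of long_batten in the frame of glue_board between -0.015 and 0.015 m and z of long_batten in the frame of glue_board between 0.009 and 0.015 m and x of glued_block in the frame of glue_board between -0.013 and 0.013 m and y of glued_block in the frame of glue_board between -0.015 and 0.015 m and z of glued_block in the frame of glue_board between 0.018 and 0.026 m and angle between the y axis of glued_block and the x axis of glue_board, either way round below 0.17 rad and angle between glued_block's own z axis and vertical below 0.08 rad and x of block_plane in the frame of glued_block between -0.013 and 0.013 m and y of block_plane in the frame of glued_block between -0.015 and 0.015 m and z of block_plane in the frame of glued_block between 0.024 and 0.032 m and angle between the y axis of block_plane and the y axis of glued_block, either way round below 0.2 rad and angle between block_plane's own z axis and vertical below 0.1 rad and linear speed of each of short_batten, long_batten, glued_block, block_plane below 0.01 m/s and angular speed of each of short_batten, long_batten, glued_block, block_plane below 0.1 rad/s); the robot touches nothing.
It fails at once if a bystander (small reddish block, dark block, sanding block) is moved more than 30 mm (distance of any of small_block, dark_block, sanding_block from where it was at the start of the episode above 0.03 m).
It also fails if it takes over 120 s, if anything falls off the work surface, if the arm or the gripper's body presses on something with over 40 N, if the wrist force passes 120 N, or if a joint passes its speed limit or range.

ROBOT

A 6-joint arm with a two-finger parallel gripper is mounted at the origin on a cart in front of the work surface, level with it; the furniture and walls round the work are solid. World frame = base frame: x ahead of the robot, y to its left, z up, the work surface at z = 0. Lengths are in mm, angles in rad, forces in N, time in s.
With the tool pointing down it reaches from about 375 to 975 mm from the base axis. Payload 3.8 kg.
Tool frame: the origin (TCP) lies at the very end of the fingers, on their centre line; the grasp point (between the pads) lies 19 mm behind it; x points along the fingers, y is the direction in which the jaws open and shut, and the axes are right-handed (so a half turn about x gives the same grasp; the last joint's range is limited). The gripper opens to 85 mm and grips with 20 to 120 N. Pads are 22 mm wide; open, the fingers measure 114 mm over their backs; the gripper's body (76 mm by 85 mm) begins 54 mm behind the grasp point. The pads swing forward as they close: fully open they stand 13 mm farther back than shut.
Start: joints at [-0.037, 0.264, 1.604, -0, 1.274, -0.037], TCP at [674.995, -0.002, 231.28] pointing down, gripper open.
Joint ranges: [-2.63, 2.63], [-0.94, 2.18], [0.31, 2.57], [-1.31, 4.45], [0, 2.66], [-2.55, 2.55]. Speed limits (rad/s): [2.57, 2.57, 3.14, 3.14, 3.14, 3.14].

INTERFACE

Orientations are given as a rotation vector (axis times angle).
In Python, from station import r gives the robot as it stands.
- The arm moves only by the tool send_rows, never from a script. Its argument "rows" is a list of rows, each an object with "translation": the shift along the tool's x, y, z scaled (see below), a list of three; "rotation": the turn, a rotation vector about the tool's x, y, z scaled (see below), a list of three; "hand": the opening, from 0 (shut) to 1 (fully open). In form: [{"translation": [dx, dy, dz], "rotation": [wx, wy, wz], "hand": hand}, ...]. A call has 1 to 20 rows; each row shifts and turns the commanded pose from where the row before left it, along the tool's axes as they then stand; what a row does not reach is not made up. The controller multiplies each number of a shift by 30 mm and each number of a turn by 0.15 rad. A row lasts 1/10 s, in which the tool goes at most 50 mm and 8.59 degrees, less where a joint would pass 70% of its speed; a pose out of reach is approached as far as the arm can. A call with a number of a shift or a turn outside -1 to 1 is refused whole. A call with a gripper value outside its range is refused whole. The fingers move at their own pace and stop on an object; the grip force is fixed at half the most. Time passes only in rows, so rows that do not move let the fingers close. It gives the time, the measured TCP pose, the force and the opening at its end, in the units of the state.
- r.get_obs(): the state, without advancing time (a new reading comes with each control period).
- r.get_image(name): name is "scene" or "top"; returns a dict with "img" (400x640x3 uint8, red, green, blue), "intrinsics" (3x3 intrinsics, pixels), "k1" (the pictures are not rectified: a ray, as slopes to the right and down, at radius r is drawn at 1 + k1 r^2 times it, then the intrinsics apply), "R" (3x3) and "t" (3): a world point X has camera coordinates R X + t. Camera axes: x right, y down, z forward; pixel columns grow to the right and rows downward; lengths in mm; the calibration is good to about 2 mm. A picture is of the moment at which its call begins. There is no depth.
- r.sign_off(): hands the job in, once; it reports no verdict.
The state is a dict: "t": time; "joint_pos": joint angles; "joint_velocities": joint speeds; "effort": joint torques, N m; "tcp_pos": TCP position; "tool_rot": TCP orientation; "wrist_force": force on the tool from outside, world axes, zero at the start; "torque": the same for the moment, N m; "opening": finger opening in mm.
Only numpy, scipy, OpenCV 4.12 (cv2) and the standard library are available. Lean on these libraries where they do the work, as an engineer would, in place of code of your own. Each camera call takes 0.05 s, during which the arm holds its last target. There are 200 camera calls.

## Working session

There is one attempt and no reset: what is moved stays moved. The work goes in short steps, Python scripts to look and compute and a tool call to move; the robot and the scene stay as the last step left them, time stands still between calls to the robot, and variables do not carry over. Pictures are saved under pics/ and viewed, about 12 in all and at most 16, crops included, and the job is handed in when it is done.

Besides the shell and the picture viewer there is one more tool, called after "Emit:" as name(argument=value, ...), one argument or row to a line, values as JSON. send_rows: Moves the arm, as the interface text tells. Its arguments: {"type":"object","properties":{"rows":{"type":"array"}},"required":["rows"]}

```bash
mkdir -p pics; ls
cat > h.py <<'E'
import numpy as np, cv2
from station import r
def snap(n,f=None):
    d=r.get_image(n); 
    if f: cv2.imwrite('pics/'+f,d['img'][:,:,::-1])
    return d
def ray(d,px,z):
    K=np.array(d['intrinsics']);k=d['k1'];px=np.atleast_2d(np.array(px,float))
    u=cv2.undistortPoints(px[:,None],K,np.array([k,0,0,0,0.]))[:,0]
    R=np.array(d['R']);t=np.array(d['t']).ravel();c=-R.T@t
    v=np.c_[u,np.ones(len(u))]@R
    return c+v*((z-c[2])/v[:,2])[:,None]
def proj(d,X):
    R=np.array(d['R']);t=np.array(d['t']).ravel()
    X=np.atleast_2d(np.array(X,float))
    return cv2.projectPoints(X,cv2.Rodrigues(R)[0],t,np.array(d['intrinsics']),np.array([d['k1'],0,0,0,0.]))[0][:,0]
E
python3 - <<'E'
from h import *
for n in('scene','top'):
    d=snap(n,n+'0.png'); R=np.array(d['R']);print(n,d['intrinsics'],d['k1'],-R.T@np.array(d['t']).ravel(),R[2])
print(r.get_obs())
E
```

```text
pics
scene [[463.01752386   0.         315.26438415]
 [  0.         463.01752386 191.90905958]
 [  0.           0.           1.        ]] -0.06868456713373347 [-149.49685468  974.71686509  874.88359272] [ 0.45361961 -0.69404309 -0.5590469 ]
top [[387.45593776   0.         322.69529453]
 [  0.         387.45593776 201.47484971]
 [  0.           0.           1.        ]] -0.050351255115990715 [ 261.96624972  -53.84834298 1308.39164294] [ 0.19203336  0.02171725 -0.98114808]
{'t': 0.1, 'joint_pos': array([-3.69012862e-02,  2.64704898e-01,  1.60524388e+00, -1.68283577e-06,
        1.27367449e+00, -3.68937845e-02]), 'joint_velocities': array([ 8.00119037e-05, -1.98470762e-03, -2.93266515e-03, -3.78386520e-04,
       -1.59796043e-04,  1.29638777e-03]), 'effort': array([ 2.96398039e-04, -5.16707003e+01, -3.68589377e+01,  1.30520286e-05,
        6.22219843e-03,  5.24967299e-05]), 'tcp_pos': array([6.74346069e+02, 2.08645479e-02, 2.30064772e+02]), 'tool_rot': array([ 1.20829858,  1.2107445 , -1.21066432]), 'wrist_force': array([ 0.20884135,  0.11740079, -0.90404648]), 'torque': array([-0.0094715 , -0.00274171,  0.02329957]), 'opening': 85.17613996175072}
```

View pics/top0.png

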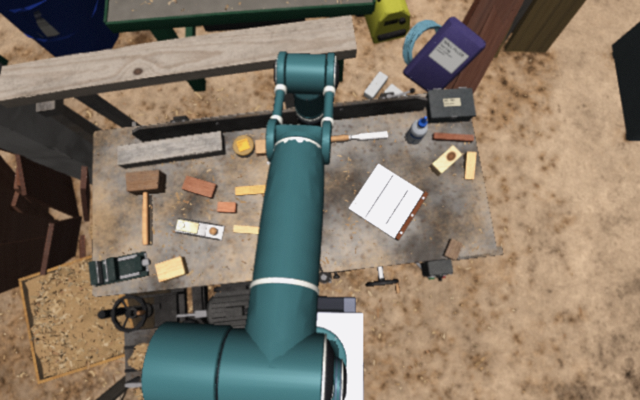

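View pics/scene0.png

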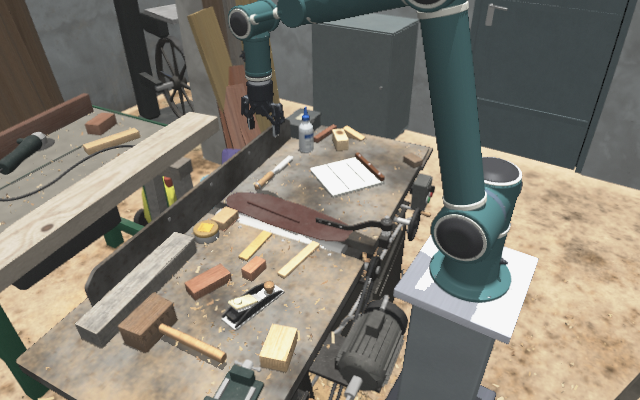

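The top view is partly hidden by the arm; the parts lie to its left (image rows 180–240) and the board sits at about (388,200). I'll swing the arm right to uncover the battens.

Emit:
send_rows(
  rows=[
    {"translation":[0,0,1],"rotation":[0,0,0],"hand":1},
    {"translation":[0,0,1],"rotation":[0,0,0],"hand":1},
    {"translation":[0,0,1],"rotation":[0,0,0],"hand":1},
    {"translation":[0,0,1],"rotation":[0,0,0],"hand":1},
    {"translation":[0,0,1],"rotation":[0,0,0],"hand":1},
    {"translation":[0,0,1],"rotation":[0,0,0],"hand":1},
    {"translation":[0,0,1],"rotation":[0,0,0],"hand":1},
    {"translation":[0,0,1],"rotation":[0,0,0],"hand":1},
    {"translation":[0,0,1],"rotation":[0,0,0],"hand":1},
    {"translation":[0,0,0],"rotation":[0,0,0],"hand":1},
    {"translation":[0,0,0],"rotation":[0,0,0],"hand":1},
  ],
)

```text
t: 1.2
tcp_pos: [674.5, -270.5, 230.4]
tool_rot: [1.211, 1.21, -1.211]
wrist_force: [0.8, 0.1, -0.7]
opening: 85.6
```

Run:
```python
from h import *
d=snap('top','top1.png'); d2=snap('scene','scene1.png')
im=d['img'][150:300,80:500]
cv2.imwrite('pics/c1.png',cv2.resize(im,None,fx=1.9,fy=1.9,interpolation=cv2.INTER_CUBIC)[:,:,::-1])
im=d2['img'][140:340,110:430]
cv2.imwrite('pics/c2.png',cv2.resize(im,None,fx=2.5,fy=2.5,interpolation=cv2.INTER_CUBIC)[:,:,::-1])
```

```text
(no output)
```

View pics/c1.png

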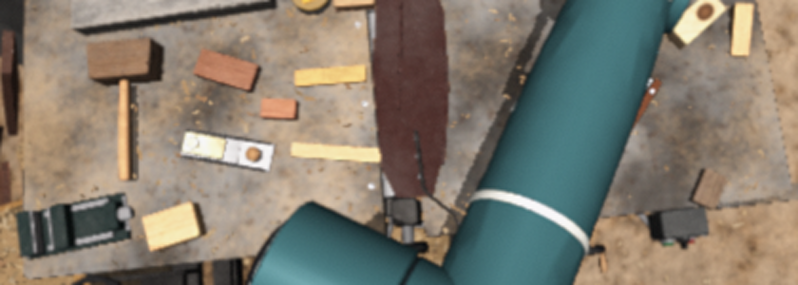

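View pics/c2.png

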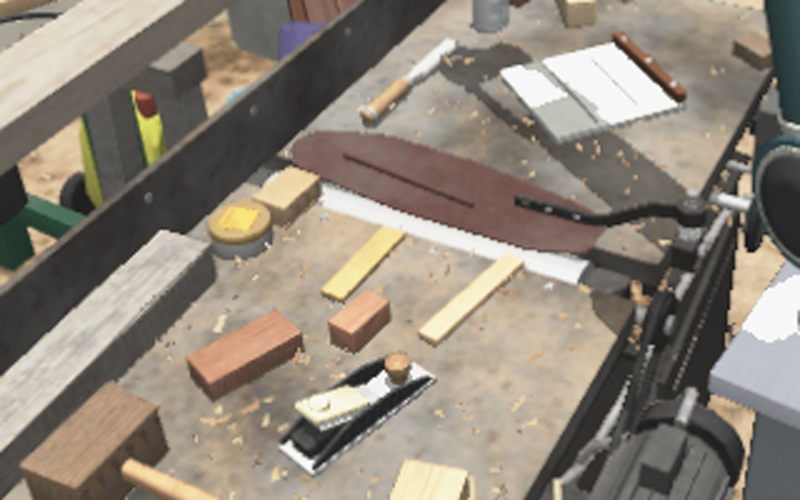

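The crops show the short yellowish batten at top px (254,190), the long pale batten at (256,230), the glued block at (199,187), the small block at (226,207) and the plane at (199,229) with its knob to the right (−y). Next I'll take the rectangles in mm.

```bash
cat >> h.py <<'E'
def seg(d,seed,z,win=45,tol=3.0,mask=None):
    """colour blob at seed pixel -> minAreaRect in mm on plane z"""
    im=cv2.cvtColor(np.ascontiguousarray(d['img']),cv2.COLOR_RGB2HSV).astype(int)
    m=mask(im[...,0],im[...,1],im[...,2]).astype(np.uint8)
    w=np.zeros_like(m);x,y=seed;w[max(0,y-win):y+win,max(0,x-win):x+win]=1
    n,l,st,c=cv2.connectedComponentsWithStats(m*w,connectivity=4)
    if l[y,x]==0: return None
    cs,_=cv2.findContours((l==l[y,x]).astype(np.uint8),cv2.RETR_EXTERNAL,cv2.CHAIN_APPROX_NONE)
    c=max(cs,key=cv2.contourArea)[:,0]
    P=ray(d,c,z)[:,:2].astype(np.float32)
    (cx,cy),(a,b),an=cv2.minAreaRect(P)
    if a>b: an+=90; a,b=b,a
    an=an+90 # direction of long side
    an=(an+90)%180-90
    return np.round([cx,cy,a,b,an],1), c
E
python3 - <<'E'
from h import *
t0=dict(img=cv2.imread('pics/top0.png')[:,:,::-1]); 
d=snap('top');s=snap('scene'); t0={**d,**t0}
s0={**s,'img':cv2.imread('pics/scene0.png')[:,:,::-1]}
for n,dd,p in [('short',d,(254,190)),('long',d,(256,230)),('block',d,(199,187)),('small',d,(226,207)),('plane',d,(199,229)),('short',s,(255,245)),('long',s,(299,259)),('block',s,(208,272)),('board',t0,(388,215)),('board',s0,(350,170)),('bench',d,(280,250))]:
    x,y=p;print(n,p,cv2.cvtColor(np.ascontiguousarray(dd['img'][y-1:y+2,x-1:x+2]),cv2.COLOR_RGB2HSV).reshape(-1,3).mean(0).round())
yel=lambda h,s,v:(h>15)&(h<32)&(s>85)&(v>140)
pale=lambda h,s,v:(h>12)&(h<32)&(s>70)&(v>150)
red=lambda h,s,v:((h<13)|(h>172))&(s>95)&(v>60)
wh=lambda h,s,v:(s<40)&(v>170)
for n,dd,p,z,mk in [('short T',d,(254,190),9,yel),('short S',s,(255,245),9,yel),('long T',d,(256,230),11,pale),('long S',s,(299,259),11,pale),('block T',d,(199,187),28,red),('block S',s,(208,275),28,red),('small T',d,(226,207),30,red),('board T',t0,(375,210),12,lambda h,s,v:(s<60)&(v>140)),('board S',s0,(350,172),12,lambda h,s,v:(s<60)&(v>140)),('planeT',d,(208,231),15,wh)]:
    q=seg(dd,p,z,mask=mk); print(n,None if q is None else q[0])
E
```

```text
short (254, 190) [ 20. 119. 240.]
long (256, 230) [ 23.  70. 245.]
block (199, 187) [ 10. 118. 194.]
small (226, 207) [ 11. 118. 225.]
plane (199, 229) [ 42.   7. 226.]
short (255, 245) [ 24.  88. 245.]
long (299, 259) [ 26.  40. 247.]
block (208, 272) [ 11. 102. 207.]
board (388, 215) [130.   2. 243.]
board (350, 170) [  7.   0. 247.]
bench (280, 250) [ 14.  43. 119.]
short T [557.8 213.3  36.  132.8 -85. ]
short S None
long T None
long S None
block T [561.5 401.4  53.7 114.   75.2]
block S [553.7 410.1  67.  115.2  74.3]
small T [490.2 299.3  34.4  64.9 -89.5]
board T [ 475.4 -194.2  237.9  371.6  -25.9]
board S [ 533.3 -279.8  336.2  571.2  -65.4]
planeT [412.2 354.1  44.9  92.6  79.7]
```

Run:
```python
from h import *
d=snap('top');s=snap('scene'); t0={**d,'img':cv2.imread('pics/top0.png')[:,:,::-1]}
s0={**s,'img':cv2.imread('pics/scene0.png')[:,:,::-1]}
pt=lambda h,s,v:(h>12)&(h<32)&(s>52)&(v>170)
ps=lambda h,s,v:(h>12)&(h<34)&(s>28)&(v>190)
ys=lambda h,s,v:(h>12)&(h<32)&(s>70)&(v>180)
wh=lambda h,s,v:(s<40)&(v>205)
for n,dd,p,z,mk in [('short S',s,(255,245),9,ys),('long T',d,(256,230),11,pt),('long S',s,(299,259),11,ps),('blockTopS',s,(205,272),28,lambda h,s,v:((h<15))&(s>60)&(v>170)),('board T',t0,(375,210),12,wh),('board S',s0,(350,172),12,wh)]:
    q=seg(dd,p,z,mask=mk,win=70); 
    if q is None: print(n,None);continue
    print(n,q[0])
    if 'board' in n: print(cv2.boxPoints(cv2.minAreaRect(ray(dd,q[1],12)[:,:2].astype(np.float32))))
a=t0['img'][155:245,340:435]; b=d['img'][205:255,165:240]; c=s0['img'][145:200,295:395]; e=s['img'][265:335,210:295]
f=lambda i,k:cv2.resize(i,(400,300) if 0 else (int(i.shape[1]*k),int(i.shape[0]*k)),interpolation=cv2.INTER_CUBIC)
C=np.zeros((600,800,3),np.uint8)
for i,k,(y,x) in[(a,3.3,(0,0)),(b,5,(0,400)),(c,3.9,(310,0)),(e,4,(300,420))]:
    g=f(i,k);C[y:y+g.shape[0],x:x+g.shape[1]]=g[:600-y,:800-x]
cv2.imwrite('pics/m1.png',C[:,:,::-1])
```

```text
short S [557.2 217.1  32.7 128.5 -84.1]
long T [407.1 217.  188.9 192.4 -71.5]
long S [460.4 238.6 144.4 230.9 -84.8]
blockTopS [563.3 402.5  50.8 109.7  74.1]
board T [ 524.  -239.8  182.3  188.7  -33.1]
[[ 395.2244  -264.54968]
 [ 553.25885 -367.64014]
 [ 652.84155 -214.9831 ]
 [ 494.80707 -111.89264]]
board S [ 522.7 -241.8  187.2  196.   -33.2]
[[ 389.43286 -266.45422]
 [ 553.45544 -373.77356]
 [ 655.9469  -217.1297 ]
 [ 491.92432 -109.81036]]
```

View pics/m1.png

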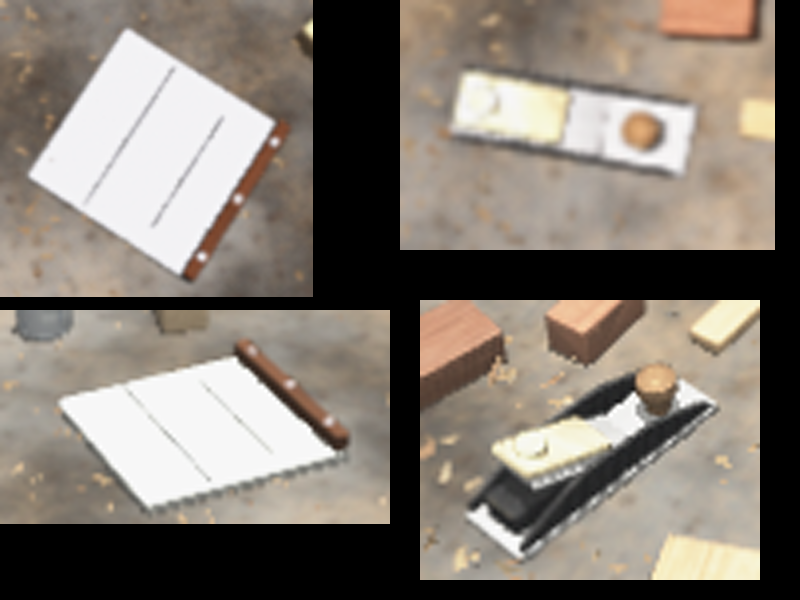

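Run:
```python
from h import *
d=snap('top');s=snap('scene')
def L(n,dd,P,z,o=(0,0),k=1,sh=(0,0)):
    P=(np.array(P,float)-sh)/k+o-(0.35 if k>1 else 0)
    X=ray(dd,P,z)[:,:2]; print(n,X.round(0).tolist(),'mid',X.mean(0).round(1)); return X
for n,dd,lo,sh,o,k,off in [('T',d,[(174,68),(86,203)],[(222,118),(153,226)],(340,155),3.3,(0,0)),('S',s,[(127,386),(210,480)],[(203,381),(271,452)],(295,145),3.9,(0,310))]:
    a=L('long'+n,dd,lo,12,o,k,off);b=L('short'+n,dd,sh,12,o,k,off)
    for x in(a,b):
        v=x[0]-x[1];print('len',np.linalg.norm(v).round(),'ang',np.degrees(np.arctan2(v[1],v[0])).round(1))
    print('centre',((a.mean(0)+b.mean(0))/2).round(1),'sep',np.linalg.norm(a.mean(0)-b.mean(0)).round(1))
for z in(0,3): L('planeT%d'%z,d,[(465,68),(695,103),(683,175),(452,137)],z,(165,205),5,(400,0))
for z in(0,3): L('planeS%d'%z,s,[(718,405),(680,377),(467,515),(527,558)],z,(210,265),4,(420,300))
L('knobT',d,[(642,130)],37,(165,205),5,(400,0));L('knobS',s,[(657,374)],37,(210,265),4,(420,300))
L('longT',d,[(292,143),(380,150),(380,161),(292,157)],11,(80,150),1.9)
L('longS',s,[(525,263),(507,252),(418,331),(433,341)],11,(110,140),2.5)
from scipy.optimize import least_squares
# heights of tall things: mallet, brown sheet far-left tip
L('sheetT',d,[(378,0),(445,60),(385,185),(445,110)],0,(80,150),1.9)
L('sheetS',s,[(290,150),(600,215),(570,250),(380,130)],0,(110,140),2.5)
```

```text
longT [[610.0, -264.0], [466.0, -171.0]] mid [ 538.3 -217.8]
shortT [[557.0, -313.0], [443.0, -239.0]] mid [ 500.1 -276.2]
len 171.0 ang -33.0
len 135.0 ang -32.9
centre [ 519.2 -247. ] sep 69.7
longS [[611.0, -272.0], [467.0, -174.0]] mid [ 539.2 -222.9]
shortS [[555.0, -317.0], [443.0, -241.0]] mid [ 499.  -279.1]
len 175.0 ang -34.4
len 136.0 ang -34.4
centre [ 519.1 -251. ] sep 69.0
planeT0 [[454.0, 477.0], [432.0, 314.0], [382.0, 319.0], [406.0, 482.0]] mid [418.6 397.9]
planeT3 [[454.0, 476.0], [431.0, 313.0], [382.0, 318.0], [406.0, 481.0]] mid [418.3 396.9]
planeS0 [[383.0, 315.0], [419.0, 307.0], [459.0, 470.0], [406.0, 476.0]] mid [416.7 391.9]
planeS3 [[381.0, 317.0], [417.0, 310.0], [457.0, 472.0], [404.0, 477.0]] mid [414.7 393.9]
knobT [[409.0, 338.0]] mid [408.5 338. ]
knobS [[409.0, 341.0]] mid [408.5 341.2]
longT [[432.0, 278.0], [421.0, 119.0], [402.0, 118.0], [407.0, 276.0]] mid [415.4 197.8]
longS [[395.0, 123.0], [423.0, 118.0], [433.0, 277.0], [410.0, 281.0]] mid [415.3 200. ]
sheetT [[704.0, 134.0], [590.0, 7.0], [360.0, 110.0], [497.0, 5.0]] mid [537.6  63.9]
sheetS [[790.0, 83.0], [372.0, -11.0], [369.0, 65.0], [717.0, -18.0]] mid [561.9  29.7]
```

Both views agree:

| Item | Position (mm) | Long-axis angle |
|---|---|---|
| Board | (519,−249) | y axis at −33.6° |
| Short batten | (557.5,215) | 95.5° |
| Long batten | (415.5,199) | 86.5° |
| Glued block | (562.5,402) | 74.7° |
| Plane | (417,396) | 81.5° |

I'll start with the short batten.

Emit:
send_rows(
  rows=[
    {"translation":[0,-0.23,-0.952],"rotation":[0,0,0],"hand":1},
    {"translation":[0,-0.23,-0.952],"rotation":[0,0,0],"hand":1},
    {"translation":[0,-0.23,-0.952],"rotation":[0,0,0],"hand":1},
    {"translation":[0,-0.23,-0.952],"rotation":[0,0,0],"hand":1},
    {"translation":[0,-0.23,-0.952],"rotation":[0,0,0],"hand":1},
    {"translation":[0,-0.23,-0.952],"rotation":[0,0,0],"hand":1},
    {"translation":[0,-0.23,-0.952],"rotation":[0,0,0],"hand":1},
    {"translation":[0,-0.23,-0.952],"rotation":[0,0,0],"hand":1},
    {"translation":[0,-0.23,-0.952],"rotation":[0,0,0],"hand":1},
    {"translation":[0,-0.23,-0.952],"rotation":[0,0,0],"hand":1},
    {"translation":[0,-0.23,-0.952],"rotation":[0,0,0],"hand":1},
    {"translation":[0,-0.23,-0.952],"rotation":[0,0,0],"hand":1},
    {"translation":[0,-0.23,-0.952],"rotation":[0,0,0],"hand":1},
    {"translation":[0,-0.23,-0.952],"rotation":[0,0,0],"hand":1},
    {"translation":[0,-0.23,-0.952],"rotation":[0,0,0],"hand":1},
    {"translation":[0,-0.23,-0.952],"rotation":[0,0,0],"hand":1},
    {"translation":[0,-0.23,-0.952],"rotation":[0,0,0],"hand":1},
    {"translation":[0,0,0],"rotation":[-0.64,0,0],"hand":1},
    {"translation":[0,0,0],"rotation":[0,0,0],"hand":1},
    {"translation":[0,0,0],"rotation":[0,0,0],"hand":1},
  ],
)

```text
t: 3.6
tcp_pos: [557.6, 215.6, 231.4]
tool_rot: [1.139, 1.252, -1.139]
wrist_force: [0.6, 1.3, 0.9]
opening: 85.5
```

Emit:
send_rows(
  rows=[
    {"translation":[1,0,0],"rotation":[0,0,0],"hand":1},
    {"translation":[1,0,0],"rotation":[0,0,0],"hand":1},
    {"translation":[1,0,0],"rotation":[0,0,0],"hand":1},
    {"translation":[1,0,0],"rotation":[0,0,0],"hand":1},
    {"translation":[1,0,0],"rotation":[0,0,0],"hand":1},
    {"translation":[1,0,0],"rotation":[0,0,0],"hand":1},
    {"translation":[0.6,0,0],"rotation":[0,0,0],"hand":1},
    {"translation":[0,0,0],"rotation":[0,0,0],"hand":1},
    {"translation":[0,0,0],"rotation":[0,0,0],"hand":1},
  ],
)

```text
t: 4.5
tcp_pos: [557.9, 215.0, 33.4]
tool_rot: [1.139, 1.252, -1.14]
wrist_force: [0.4, 0.1, 0.2]
opening: 85.4
```

```bash
cat >> h.py <<'E'
def st():
    o=r.get_obs();R=cv2.Rodrigues(np.array(o['tool_rot']))[0]
    print('t',round(o['t'],2),'tcp',o['tcp_pos'].round(1),'yaw',np.degrees(np.arctan2(R[1,1],R[0,1])).round(2),'x',R[:,0].round(3),'F',o['wrist_force'].round(1),'op',round(o['opening'],1),'q',o['joint_pos'].round(2))
    return o['tcp_pos'],R
def go(x,y,z,yaw):
    """shift needed in tool units at present axes, and turn units about tool x"""
    p,R=st();d=(R.T@(np.array([x,y,z])-p))/30
    w=np.degrees(np.arctan2(R[1,1],R[0,1]))
    print('shift units',d.round(2),'turn x units',round(-np.radians((yaw-w+180)%360-180)/0.15,2))
E
python3 - <<'E'
from h import *
go(557.5,215,2,5.5); d=snap('scene'); im=d['img'][190:300,180:340]
cv2.imwrite('pics/g1.png',cv2.resize(im,None,fx=4,fy=4)[:,:,::-1])
E
```

```text
t 4.5 tcp [557.9 215.   33.4] yaw 5.4 x [-0. -0. -1.] F [0.4 0.1 0.2] op 85.4 q [ 0.33  0.31  1.94 -0.    0.89  0.23]
shift units [ 1.05 -0.01 -0.  ] turn x units -0.01
```

View pics/g1.png

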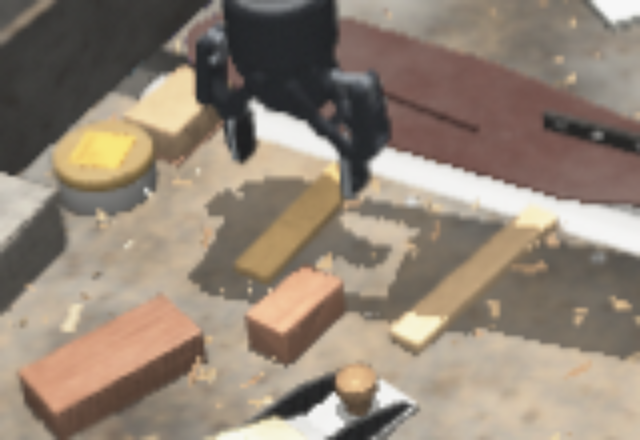

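The gripper straddles the short batten (batten centre about (295,220) in the crop), and nothing is in the way. Next I descend and close.

Emit:
send_rows(
  rows=[
    {"translation":[0.5,0,0],"rotation":[0,0,0],"hand":1},
    {"translation":[0.35,0,0],"rotation":[0,0,0],"hand":1},
    {"translation":[0.2,0,0],"rotation":[0,0,0],"hand":1},
    {"translation":[0,0,0],"rotation":[0,0,0],"hand":1},
    {"translation":[0,0,0],"rotation":[0,0,0],"hand":0},
    {"translation":[0,0,0],"rotation":[0,0,0],"hand":0},
    {"translation":[0,0,0],"rotation":[0,0,0],"hand":0},
    {"translation":[0,0,0],"rotation":[0,0,0],"hand":0},
    {"translation":[0,0,0],"rotation":[0,0,0],"hand":0},
    {"translation":[0,0,0],"rotation":[0,0,0],"hand":0},
    {"translation":[0,0,0],"rotation":[0,0,0],"hand":0},
    {"translation":[0,0,0],"rotation":[0,0,0],"hand":0},
  ],
)

```text
t: 5.75
tcp_pos: [558.5, 215.8, 2.6]
tool_rot: [1.139, 1.252, -1.137]
wrist_force: [-0.9, 1.3, 5.9]
opening: 27.6
```

Emit:
send_rows(
  rows=[
    {"translation":[-0.5,0,0],"rotation":[0,0,0],"hand":0},
    {"translation":[-1,0,0],"rotation":[0,0,0],"hand":0},
    {"translation":[-1,0,0],"rotation":[0,0,0],"hand":0},
    {"translation":[-1,0,0],"rotation":[-0.9,0,0],"hand":0},
    {"translation":[-1,0,0],"rotation":[-0.9,0,0],"hand":0},
    {"translation":[-1,0,0],"rotation":[-0.9,0,0],"hand":0},
    {"translation":[0,0,0],"rotation":[-0.9,0,0],"hand":0},
    {"translation":[0,0,0],"rotation":[-0.9,0,0],"hand":0},
    {"translation":[0,0,0],"rotation":[-0.9,0,0],"hand":0},
    {"translation":[0,0,0],"rotation":[-0.52,0,0],"hand":0},
    {"translation":[0,0,0],"rotation":[0,0,0],"hand":0},
    {"translation":[0,0,0],"rotation":[0,0,0],"hand":0},
  ],
)

```text
t: 6.95
tcp_pos: [557.4, 215.4, 166.9]
tool_rot: [0.461, 1.521, -0.461]
wrist_force: [-0.0, -0.3, 0.2]
opening: 27.7
```

Run:
```python
from h import *
# short line centre
c=np.array([519,-249]);a=np.radians(-123.6);X=np.array([np.cos(a),np.sin(a)]);print(c+35*X,c-35*X)
go(*(c+35*X),168,56.4); d=snap('scene'); d2=snap('top')
C=np.hstack([cv2.resize(d['img'][120:270,190:350],None,fx=2.5,fy=2.5),cv2.resize(d2['img'][150:300,180:340],None,fx=2.5,fy=2.5)])
cv2.imwrite('pics/g2.png',C[:,:,::-1])
```

```text
[ 499.63129578 -278.15224342] [ 538.36870422 -219.84775658]
t 6.95 tcp [557.4 215.4 166.9] yaw 56.27 x [-0. -0. -1.] F [-0.  -0.3  0.2] op 27.7 q [ 0.33  0.17  1.84 -0.    1.13 -0.65]
shift units [ -0.03 -14.75   7.54] turn x units -0.02
```

View pics/g2.png

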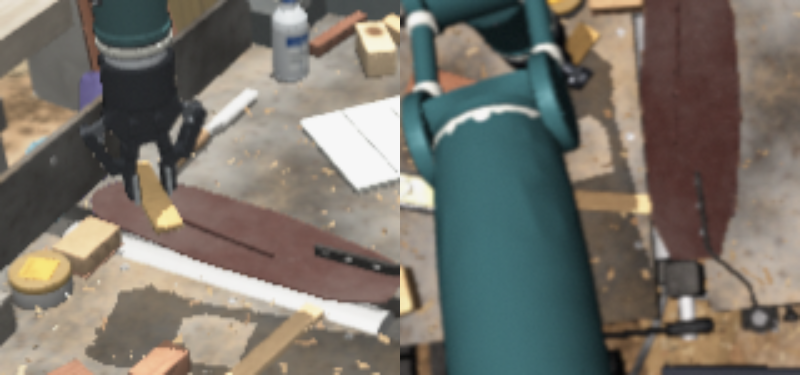

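It's gripped at mid-length. Now I carry it to the short line.

Emit:
send_rows(
  rows=[
    {"translation":[0,-0.922,0.471],"rotation":[0,0,0],"hand":0},
    {"translation":[0,-0.922,0.471],"rotation":[0,0,0],"hand":0},
    {"translation":[0,-0.922,0.471],"rotation":[0,0,0],"hand":0},
    {"translation":[0,-0.922,0.471],"rotation":[0,0,0],"hand":0},
    {"translation":[0,-0.922,0.471],"rotation":[0,0,0],"hand":0},
    {"translation":[0,-0.922,0.471],"rotation":[0,0,0],"hand":0},
    {"translation":[0,-0.922,0.471],"rotation":[0,0,0],"hand":0},
    {"translation":[0,-0.922,0.471],"rotation":[0,0,0],"hand":0},
    {"translation":[0,-0.922,0.471],"rotation":[0,0,0],"hand":0},
    {"translation":[0,-0.922,0.471],"rotation":[0,0,0],"hand":0},
    {"translation":[0,-0.922,0.471],"rotation":[0,0,0],"hand":0},
    {"translation":[0,-0.922,0.471],"rotation":[0,0,0],"hand":0},
    {"translation":[0,-0.922,0.471],"rotation":[0,0,0],"hand":0},
    {"translation":[0,-0.922,0.471],"rotation":[0,0,0],"hand":0},
    {"translation":[0,-0.922,0.471],"rotation":[0,0,0],"hand":0},
    {"translation":[0,-0.922,0.471],"rotation":[0,0,0],"hand":0},
    {"translation":[0,0,0],"rotation":[0,0,0],"hand":0},
    {"translation":[0,0,0],"rotation":[0,0,0],"hand":0},
  ],
)

```text
t: 8.85
tcp_pos: [500.6, -278.5, 166.6]
tool_rot: [0.462, 1.522, -0.461]
wrist_force: [-0.5, 0.1, 0.3]
opening: 27.6
```

Emit:
send_rows(
  rows=[
    {"translation":[1,0,0],"rotation":[0,0,0],"hand":0},
    {"translation":[1,0,0],"rotation":[0,0,0],"hand":0},
    {"translation":[1,0,0],"rotation":[0,0,0],"hand":0},
    {"translation":[1,0,0],"rotation":[0,0,0],"hand":0},
    {"translation":[0,0,0],"rotation":[0,0,0],"hand":0},
    {"translation":[0,0,0],"rotation":[0,0,0],"hand":0},
  ],
)

```text
t: 9.45
tcp_pos: [500.7, -276.9, 46.6]
tool_rot: [0.46, 1.523, -0.459]
wrist_force: [-0.5, -0.2, 0.3]
opening: 27.6
```

Run:
```python
from h import *
go(499.6,-278.2,15,56.4); d=snap('scene')
cv2.imwrite('pics/g3.png',cv2.resize(d['img'][130:220,290:410],None,fx=5,fy=5)[:,:,::-1])
```

```text
t 9.45 tcp [ 500.7 -276.9   46.6] yaw 56.43 x [-0.001  0.001 -1.   ] F [-0.5 -0.2  0.3] op 27.6 q [-0.55  0.26  1.99  0.    0.9  -1.53]
shift units [ 1.05 -0.06 -0.  ] turn x units 0.0
```

View pics/g3.png

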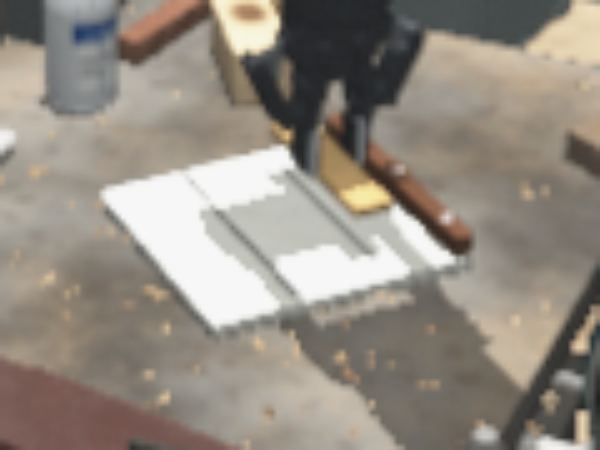

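Emit:
send_rows(
  rows=[
    {"translation":[0.5,-0.06,0],"rotation":[0,0,0],"hand":0},
    {"translation":[0.35,0,0],"rotation":[0,0,0],"hand":0},
    {"translation":[0.2,0,0],"rotation":[0,0,0],"hand":0},
    {"translation":[0.03,0,0],"rotation":[0,0,0],"hand":0},
    {"translation":[0,0,0],"rotation":[0,0,0],"hand":0},
  ],
)

```text
t: 10.0
tcp_pos: [499.7, -279.6, 14.6]
tool_rot: [0.46, 1.522, -0.46]
wrist_force: [-1.4, 1.1, 3.4]
opening: 27.8
```

Emit:
send_rows(
  rows=[
    {"translation":[0,0,0],"rotation":[0,0,0],"hand":0.5},
    {"translation":[0,0,0],"rotation":[0,0,0],"hand":0.5},
    {"translation":[0,0,0],"rotation":[0,0,0],"hand":0.5},
    {"translation":[0,0,0],"rotation":[0,0,0],"hand":0.5},
  ],
)

```text
t: 10.4
tcp_pos: [499.9, -279.7, 14.2]
tool_rot: [0.46, 1.522, -0.46]
wrist_force: [-0.2, -0.4, 0.1]
opening: 42.4
```

Emit:
send_rows(
  rows=[
    {"translation":[-0.6,0,0],"rotation":[0,0,0],"hand":0.5},
    {"translation":[-1,0,0],"rotation":[0,0,0],"hand":0.5},
    {"translation":[-1,0,0],"rotation":[0.3,0,0],"hand":1},
    {"translation":[-1,0,0],"rotation":[0.95,0,0],"hand":1},
    {"translation":[-1,0,0],"rotation":[0.95,0,0],"hand":1},
    {"translation":[-0.6,0,0],"rotation":[0.95,0,0],"hand":1},
    {"translation":[0,0,0],"rotation":[0.95,0,0],"hand":1},
    {"translation":[0,0,0],"rotation":[0.95,0,0],"hand":1},
    {"translation":[0,0,0],"rotation":[0.95,0,0],"hand":1},
    {"translation":[0,0,0],"rotation":[0.97,0,0],"hand":1},
    {"translation":[0,0,0],"rotation":[0,0,0],"hand":1},
    {"translation":[0,0,0],"rotation":[0,0,0],"hand":1},
  ],
)

```text
t: 11.6
tcp_pos: [499.8, -279.6, 170.3]
tool_rot: [1.252, 1.181, -1.252]
wrist_force: [-0.3, -0.5, 0.3]
opening: 85.1
```

Run:
```python
from h import *
go(415.5,199,100,-3.5)
```

```text
t 11.6 tcp [ 499.8 -279.6  170.3] yaw -3.33 x [-0.  0. -1.] F [-0.3 -0.5  0.3] op 85.1 q [-0.55  0.12  1.89  0.    1.13 -0.5 ]
shift units [  2.34  -3.73 -15.76] turn x units 0.02
```

Emit:
send_rows(
  rows=[
    {"translation":[0,-0.233,-0.985],"rotation":[0,0,0],"hand":1},
    {"translation":[0,-0.233,-0.985],"rotation":[0,0,0],"hand":1},
    {"translation":[0,-0.233,-0.985],"rotation":[0,0,0],"hand":1},
    {"translation":[0,-0.233,-0.985],"rotation":[0,0,0],"hand":1},
    {"translation":[0,-0.233,-0.985],"rotation":[0,0,0],"hand":1},
    {"translation":[0,-0.233,-0.985],"rotation":[0,0,0],"hand":1},
    {"translation":[0,-0.233,-0.985],"rotation":[0,0,0],"hand":1},
    {"translation":[0,-0.233,-0.985],"rotation":[0,0,0],"hand":1},
    {"translation":[0,-0.233,-0.985],"rotation":[0,0,0],"hand":1},
    {"translation":[0,-0.233,-0.985],"rotation":[0,0,0],"hand":1},
    {"translation":[0,-0.233,-0.985],"rotation":[0,0,0],"hand":1},
    {"translation":[0,-0.233,-0.985],"rotation":[0,0,0],"hand":1},
    {"translation":[0,-0.233,-0.985],"rotation":[0,0,0],"hand":1},
    {"translation":[0,-0.233,-0.985],"rotation":[0,0,0],"hand":1},
    {"translation":[0,-0.233,-0.985],"rotation":[0,0,0],"hand":1},
    {"translation":[0,-0.233,-0.985],"rotation":[0,0,0],"hand":1},
    {"translation":[0,0,0],"rotation":[0,0,0],"hand":1},
    {"translation":[0,0,0],"rotation":[0,0,0],"hand":1},
  ],
)

```text
t: 13.4
tcp_pos: [417.1, 199.4, 170.3]
tool_rot: [1.251, 1.181, -1.252]
wrist_force: [0.8, -0.3, 0.0]
opening: 85.3
```

Emit:
send_rows(
  rows=[
    {"translation":[1,0,0],"rotation":[0,0,0],"hand":1},
    {"translation":[1,0,0],"rotation":[0,0,0],"hand":1},
    {"translation":[1,0,0],"rotation":[0,0,0],"hand":1},
    {"translation":[1,0,0],"rotation":[0,0,0],"hand":1},
    {"translation":[0.5,0,0],"rotation":[0,0,0],"hand":1},
    {"translation":[0,0,0],"rotation":[0,0,0],"hand":1},
    {"translation":[0,0,0],"rotation":[0,0,0],"hand":1},
  ],
)

```text
t: 14.1
tcp_pos: [417.6, 198.3, 35.5]
tool_rot: [1.254, 1.179, -1.255]
wrist_force: [0.7, 0.1, -0.3]
opening: 85.6
```

Run:
```python
from h import *
go(415.5,199,2.5,-3.5); d=snap('scene');t=snap('top')
ys=lambda h,s,v:(h>12)&(h<32)&(s>70)&(v>150)
for n,dd,p in(('T',t,(389,208)),('S',d,(354,173))):
    e=proj(dd,[499.6,-278.2,21])[0].round().astype(int)
    for dx in range(0,8):
        q=seg(dd,(int(e[0]),int(e[1])),21,mask=ys)
        break
    print(n,e,None if q is None else q[0])
C=np.hstack([cv2.resize(d['img'][140:210,290:400],None,fx=3.6,fy=3.6),cv2.resize(t['img'][165:235,335:445],None,fx=3.6,fy=3.6)])
C=np.vstack([C,cv2.resize(d['img'][190:270,240:460],(792,288))])
cv2.imwrite('pics/g4.png',C[:,:,::-1])
```

```text
t 14.1 tcp [417.6 198.3  35.5] yaw -3.56 x [-0. -0. -1.] F [ 0.7  0.1 -0.3] op 85.6 q [ 0.39  0.08  2.22 -0.    0.84  0.45]
shift units [ 1.1  -0.07 -0.02] turn x units -0.01
T [398 206] [ 497.6 -279.    27.   127.7  -34.2]
S [355 170] [ 495.  -275.6   28.9  126.1  -33.9]
```

View pics/g4.png

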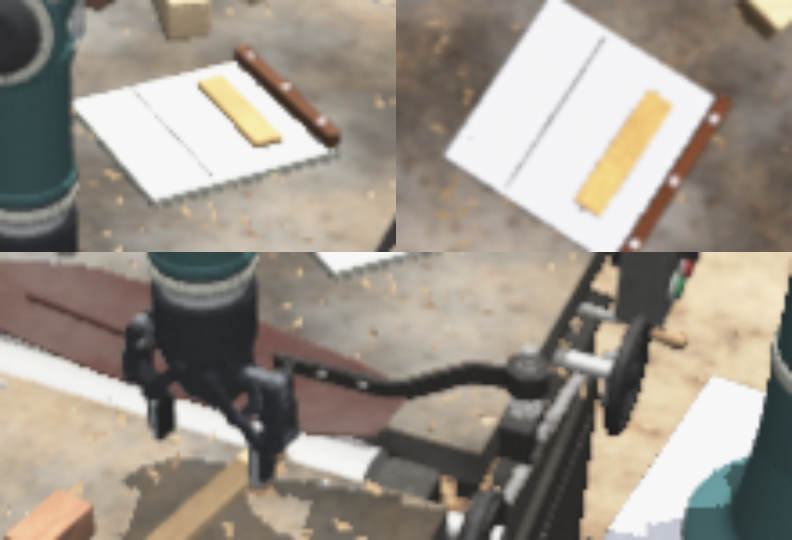

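The short batten lies on its line to within about 3 mm in both views. The gripper is now over the long batten.

Emit:
send_rows(
  rows=[
    {"translation":[0.5,-0.07,0],"rotation":[0,0,0],"hand":1},
    {"translation":[0.4,0,0],"rotation":[0,0,0],"hand":1},
    {"translation":[0.19,0,0],"rotation":[0,0,0],"hand":1},
    {"translation":[0,0,0],"rotation":[0,0,0],"hand":1},
    {"translation":[0,0,0],"rotation":[0,0,0],"hand":0},
    {"translation":[0,0,0],"rotation":[0,0,0],"hand":0},
    {"translation":[0,0,0],"rotation":[0,0,0],"hand":0},
    {"translation":[0,0,0],"rotation":[0,0,0],"hand":0},
    {"translation":[0,0,0],"rotation":[0,0,0],"hand":0},
    {"translation":[0,0,0],"rotation":[0,0,0],"hand":0},
    {"translation":[0,0,0],"rotation":[0,0,0],"hand":0},
    {"translation":[0,0,0],"rotation":[0,0,0],"hand":0},
  ],
)

```text
t: 15.4
tcp_pos: [415.9, 199.5, 3.3]
tool_rot: [1.255, 1.179, -1.253]
wrist_force: [-0.5, -0.1, 6.2]
opening: 23.1
```

Emit:
send_rows(
  rows=[
    {"translation":[-0.5,0,0],"rotation":[0,0,0],"hand":0},
    {"translation":[-1,0,0],"rotation":[0,0,0],"hand":0},
    {"translation":[-1,0,0],"rotation":[0,0,0],"hand":0},
    {"translation":[-1,0,0],"rotation":[-0.9,0,0],"hand":0},
    {"translation":[-1,0,0],"rotation":[-0.9,0,0],"hand":0},
    {"translation":[-1,0,0],"rotation":[-0.9,0,0],"hand":0},
    {"translation":[0,0,0],"rotation":[-0.9,0,0],"hand":0},
    {"translation":[0,0,0],"rotation":[-0.9,0,0],"hand":0},
    {"translation":[0,0,0],"rotation":[-0.9,0,0],"hand":0},
    {"translation":[0,0,0],"rotation":[-0.9,0,0],"hand":0},
    {"translation":[0,0,0],"rotation":[-0.68,0,0],"hand":0},
    {"translation":[0,0,0],"rotation":[0,0,0],"hand":0},
    {"translation":[0,0,0],"rotation":[0,0,0],"hand":0},
  ],
)

```text
t: 16.7
tcp_pos: [414.9, 199.1, 167.2]
tool_rot: [0.46, 1.522, -0.461]
wrist_force: [0.8, 0.3, 0.2]
opening: 22.8
```

Run:
```python
from h import *
go(538.4,-220,100,56.4)
```

```text
t 16.7 tcp [414.9 199.1 167.2] yaw 56.32 x [-0.001 -0.    -1.   ] F [0.8 0.3 0.2] op 22.8 q [ 0.39 -0.1   2.12  0.    1.12 -0.59]
shift units [ 2.24 -9.34 11.17] turn x units -0.01
```

Emit:
send_rows(
  rows=[
    {"translation":[0,-0.584,0.698],"rotation":[0,0,0],"hand":0},
    {"translation":[0,-0.584,0.698],"rotation":[0,0,0],"hand":0},
    {"translation":[0,-0.584,0.698],"rotation":[0,0,0],"hand":0},
    {"translation":[0,-0.584,0.698],"rotation":[0,0,0],"hand":0},
    {"translation":[0,-0.584,0.698],"rotation":[0,0,0],"hand":0},
    {"translation":[0,-0.584,0.698],"rotation":[0,0,0],"hand":0},
    {"translation":[0,-0.584,0.698],"rotation":[0,0,0],"hand":0},
    {"translation":[0,-0.584,0.698],"rotation":[0,0,0],"hand":0},
    {"translation":[0,-0.584,0.698],"rotation":[0,0,0],"hand":0},
    {"translation":[0,-0.584,0.698],"rotation":[0,0,0],"hand":0},
    {"translation":[0,-0.584,0.698],"rotation":[0,0,0],"hand":0},
    {"translation":[0,-0.584,0.698],"rotation":[0,0,0],"hand":0},
    {"translation":[0,-0.584,0.698],"rotation":[0,0,0],"hand":0},
    {"translation":[0,-0.584,0.698],"rotation":[0,0,0],"hand":0},
    {"translation":[0,-0.584,0.698],"rotation":[0,0,0],"hand":0},
    {"translation":[0,-0.584,0.698],"rotation":[0,0,0],"hand":0},
    {"translation":[0,0,0],"rotation":[0,0,0],"hand":0},
    {"translation":[0,0,0],"rotation":[0,0,0],"hand":0},
  ],
)

```text
t: 18.5
tcp_pos: [539.3, -219.7, 167.2]
tool_rot: [0.461, 1.523, -0.46]
wrist_force: [-0.3, -0.2, -0.3]
opening: 22.8
```

Emit:
send_rows(
  rows=[
    {"translation":[1,0,0],"rotation":[0,0,0],"hand":0},
    {"translation":[1,0,0],"rotation":[0,0,0],"hand":0},
    {"translation":[1,0,0],"rotation":[0,0,0],"hand":0},
    {"translation":[1,0,0],"rotation":[0,0,0],"hand":0},
    {"translation":[0,0,0],"rotation":[0,0,0],"hand":0},
    {"translation":[0,0,0],"rotation":[0,0,0],"hand":0},
  ],
)

```text
t: 19.1
tcp_pos: [539.0, -218.4, 47.4]
tool_rot: [0.459, 1.524, -0.458]
wrist_force: [-0.3, -0.2, -0.5]
opening: 22.9
```

Run:
```python
from h import *
go(538.4,-220.5,15.5,56.4)
```

```text
t 19.1 tcp [ 539.  -218.4   47.4] yaw 56.48 x [-0.002  0.001 -1.   ] F [-0.3 -0.2 -0.5] op 22.9 q [-0.43  0.27  1.96  0.    0.91 -1.41]
shift units [ 1.06 -0.07  0.02] turn x units 0.01
```

Emit:
send_rows(
  rows=[
    {"translation":[0.5,-0.07,0],"rotation":[0,0,0],"hand":0},
    {"translation":[0.35,0,0],"rotation":[0,0,0],"hand":0},
    {"translation":[0.2,0,0],"rotation":[0,0,0],"hand":0},
    {"translation":[0.03,0,0],"rotation":[0,0,0],"hand":0},
    {"translation":[0,0,0],"rotation":[0,0,0],"hand":0},
  ],
)

```text
t: 19.6
tcp_pos: [538.9, -221.6, 16.1]
tool_rot: [0.459, 1.521, -0.459]
wrist_force: [-1.1, 1.1, 4.5]
opening: 22.8
```

Emit:
send_rows(
  rows=[
    {"translation":[0,0,0],"rotation":[0,0,0],"hand":0.48},
    {"translation":[0,0,0],"rotation":[0,0,0],"hand":0.48},
    {"translation":[0,0,0],"rotation":[0,0,0],"hand":0.48},
    {"translation":[0,0,0],"rotation":[0,0,0],"hand":0.48},
    {"translation":[-0.6,0,0],"rotation":[0,0,0],"hand":0.48},
    {"translation":[-1,0,0],"rotation":[0,0,0],"hand":0.48},
    {"translation":[-1,0,0],"rotation":[0.5,0,0],"hand":1},
    {"translation":[-1,0,0],"rotation":[0.95,0,0],"hand":1},
    {"translation":[-1,0,0],"rotation":[0.95,0,0],"hand":1},
    {"translation":[-0.6,0,0],"rotation":[0.95,0,0],"hand":1},
    {"translation":[0,0,0],"rotation":[0.95,0,0],"hand":1},
    {"translation":[0,0,0],"rotation":[0.95,0,0],"hand":1},
    {"translation":[0,0,0],"rotation":[0.95,0,0],"hand":1},
    {"translation":[0,0,0],"rotation":[0.95,0,0],"hand":1},
    {"translation":[0,0,0],"rotation":[0.95,0,0],"hand":1},
    {"translation":[0,0,0],"rotation":[0.25,0,0],"hand":1},
    {"translation":[0,0,0],"rotation":[0,0,0],"hand":1},
    {"translation":[0,0,0],"rotation":[0,0,0],"hand":1},
  ],
)

```text
t: 21.4
tcp_pos: [538.4, -221.2, 171.1]
tool_rot: [1.402, 1.072, -1.403]
wrist_force: [-0.4, -0.4, -0.4]
opening: 85.8
```

Run:
```python
from h import *
go(562.5,402,100,-15.3)
```

```text
t 21.4 tcp [ 538.4 -221.2  171.1] yaw -15.23 x [-0.  0. -1.] F [-0.4 -0.4 -0.4] op 85.8 q [-0.43  0.14  1.87 -0.    1.14 -0.17]
shift units [  2.37  -4.68 -20.25] turn x units 0.01
```

Emit:
send_rows(
  rows=[
    {"translation":[0,-0.234,-1],"rotation":[0,0,0],"hand":1},
    {"translation":[0,-0.234,-1],"rotation":[0,0,0],"hand":1},
    {"translation":[0,-0.234,-1],"rotation":[0,0,0],"hand":1},
    {"translation":[0,-0.234,-1],"rotation":[0,0,0],"hand":1},
    {"translation":[0,-0.234,-1],"rotation":[0,0,0],"hand":1},
    {"translation":[0,-0.234,-1],"rotation":[0,0,0],"hand":1},
    {"translation":[0,-0.234,-1],"rotation":[0,0,0],"hand":1},
    {"translation":[0,-0.234,-1],"rotation":[0,0,0],"hand":1},
    {"translation":[0,-0.234,-1],"rotation":[0,0,0],"hand":1},
    {"translation":[0,-0.234,-1],"rotation":[0,0,0],"hand":1},
    {"translation":[0,-0.234,-1],"rotation":[0,0,0],"hand":1},
    {"translation":[0,-0.234,-1],"rotation":[0,0,0],"hand":1},
    {"translation":[0,-0.234,-1],"rotation":[0,0,0],"hand":1},
    {"translation":[0,-0.234,-1],"rotation":[0,0,0],"hand":1},
    {"translation":[0,-0.234,-1],"rotation":[0,0,0],"hand":1},
    {"translation":[0,-0.234,-1],"rotation":[0,0,0],"hand":1},
    {"translation":[0,-0.234,-1],"rotation":[0,0,0],"hand":1},
    {"translation":[0,-0.234,-1],"rotation":[0,0,0],"hand":1},
    {"translation":[0,-0.234,-1],"rotation":[0,0,0],"hand":1},
    {"translation":[0,-0.234,-1],"rotation":[0,0,0],"hand":1},
  ],
)

```text
t: 23.4
tcp_pos: [561.3, 395.8, 171.1]
tool_rot: [1.402, 1.071, -1.402]
wrist_force: [0.3, 0.5, 0.4]
opening: 85.3
```

Emit:
send_rows(
  rows=[
    {"translation":[0,0,-0.25],"rotation":[0,0,0],"hand":1},
    {"translation":[1,0,0],"rotation":[0,0,0],"hand":1},
    {"translation":[1,0,0],"rotation":[0,0,0],"hand":1},
    {"translation":[1,0,0],"rotation":[0,0,0],"hand":1},
    {"translation":[1,0,0],"rotation":[0,0,0],"hand":1},
    {"translation":[0,0,0],"rotation":[0,0,0],"hand":1},
    {"translation":[0,0,0],"rotation":[0,0,0],"hand":1},
  ],
)

```text
t: 24.1
tcp_pos: [563.0, 400.9, 50.8]
tool_rot: [1.401, 1.071, -1.405]
wrist_force: [0.2, 0.2, 0.4]
opening: 85.7
```

Run:
```python
from h import *
go(562.5,402,5,-15.3); d=snap('scene');t=snap('top')
ys=lambda h,s,v:(h>12)&(h<32)&(s>40)&(v>150)
for n,dd in(('T',t),('S',d)):
  for nm,c,z in(('short',(497,-277.5),21),('long',(538.4,-220.5),23)):
    e=proj(dd,[*c,z])[0].round().astype(int)
    q=seg(dd,(int(e[0]),int(e[1])),z,mask=ys); print(n,nm,None if q is None else q[0])
C=np.hstack([cv2.resize(d['img'][140:210,290:400],None,fx=3.6,fy=3.6),cv2.resize(t['img'][165:235,335:445],None,fx=3.6,fy=3.6)])
C=np.vstack([C,cv2.resize(d['img'][210:320,130:350],(792,340))])
cv2.imwrite('pics/g5.png',C[:,:,::-1])
```

```text
t 24.1 tcp [563.  400.9  50.8] yaw -15.3 x [-0.002 -0.001 -1.   ] F [0.2 0.2 0.4] op 85.7 q [ 0.58  0.45  1.71 -0.    0.98  0.85]
shift units [ 1.53 -0.02 -0.03] turn x units 0.0
T short [ 497.6 -279.    28.9  129.7  -34.2]
T long [ 538.4 -221.3   21.6  158.3  -33.6]
S short [ 497.7 -276.    31.2  131.1  -33.9]
S long None
```

View pics/g5.png

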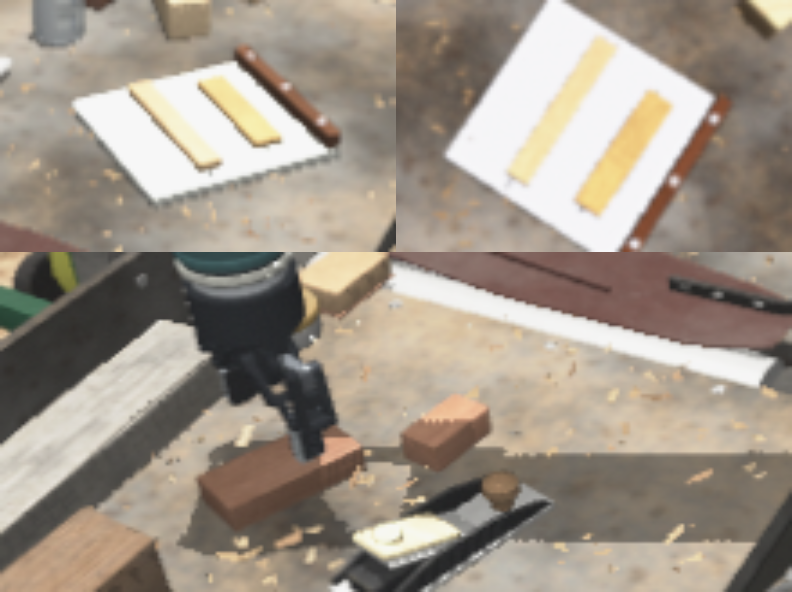

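Both battens lie on their lines to within a few mm. The gripper straddles the glued block, well clear of the small block and the plane, so I grip it next.

Emit:
send_rows(
  rows=[
    {"translation":[0.6,0,0],"rotation":[0,0,0],"hand":1},
    {"translation":[0.5,0,0],"rotation":[0,0,0],"hand":1},
    {"translation":[0.4,0,0],"rotation":[0,0,0],"hand":1},
    {"translation":[0.05,0,0],"rotation":[0,0,0],"hand":1},
    {"translation":[0,0,0],"rotation":[0,0,0],"hand":0},
    {"translation":[0,0,0],"rotation":[0,0,0],"hand":0},
    {"translation":[0,0,0],"rotation":[0,0,0],"hand":0},
    {"translation":[0,0,0],"rotation":[0,0,0],"hand":0},
    {"translation":[0,0,0],"rotation":[0,0,0],"hand":0},
    {"translation":[0,0,0],"rotation":[0,0,0],"hand":0},
  ],
)

```text
t: 25.2
tcp_pos: [564.1, 402.2, 5.8]
tool_rot: [1.405, 1.071, -1.401]
wrist_force: [-0.1, 0.4, 3.8]
opening: 48.8
```

Emit:
send_rows(
  rows=[
    {"translation":[-0.5,0,0],"rotation":[0,0,0],"hand":0},
    {"translation":[-1,0,0],"rotation":[0,0,0],"hand":0},
    {"translation":[-1,0,0],"rotation":[0,0,0],"hand":0},
    {"translation":[-1,0,0],"rotation":[0.7,0,0],"hand":0},
    {"translation":[-1,0,0],"rotation":[0.7,0,0],"hand":0},
    {"translation":[-1,0,0],"rotation":[0.73,0,0],"hand":0},
    {"translation":[0,0,0],"rotation":[0,0,0],"hand":0},
    {"translation":[0,0,0],"rotation":[0,0,0],"hand":0},
  ],
)

```text
t: 26.0
tcp_pos: [563.6, 401.9, 170.9]
tool_rot: [1.627, 0.873, -1.624]
wrist_force: [-0.2, 0.1, -2.0]
opening: 48.8
```

Run:
```python
from h import *
go(518.5,-249.5,170,-33.6)
```

```text
t 26.0 tcp [563.6 401.9 170.9] yaw -33.51 x [ 0.001  0.001 -1.   ] F [-0.2  0.1 -2. ] op 48.8 q [ 0.58  0.33  1.63 -0.    1.18  1.17]
shift units [1.000e-02 1.073e+01 1.893e+01] turn x units 0.01
```

Emit:
send_rows(
  rows=[
    {"translation":[0,0.537,0.947],"rotation":[0,0,0],"hand":0},
    {"translation":[0,0.537,0.947],"rotation":[0,0,0],"hand":0},
    {"translation":[0,0.537,0.947],"rotation":[0,0,0],"hand":0},
    {"translation":[0,0.537,0.947],"rotation":[0,0,0],"hand":0},
    {"translation":[0,0.537,0.947],"rotation":[0,0,0],"hand":0},
    {"translation":[0,0.537,0.947],"rotation":[0,0,0],"hand":0},
    {"translation":[0,0.537,0.947],"rotation":[0,0,0],"hand":0},
    {"translation":[0,0.537,0.947],"rotation":[0,0,0],"hand":0},
    {"translation":[0,0.537,0.947],"rotation":[0,0,0],"hand":0},
    {"translation":[0,0.537,0.947],"rotation":[0,0,0],"hand":0},
    {"translation":[0,0.537,0.947],"rotation":[0,0,0],"hand":0},
    {"translation":[0,0.537,0.947],"rotation":[0,0,0],"hand":0},
    {"translation":[0,0.537,0.947],"rotation":[0,0,0],"hand":0},
    {"translation":[0,0.537,0.947],"rotation":[0,0,0],"hand":0},
    {"translation":[0,0.537,0.947],"rotation":[0,0,0],"hand":0},
    {"translation":[0,0.537,0.947],"rotation":[0,0,0],"hand":0},
    {"translation":[0,0.537,0.947],"rotation":[0,0,0],"hand":0},
    {"translation":[0,0.537,0.947],"rotation":[0,0,0],"hand":0},
    {"translation":[0,0.537,0.947],"rotation":[0,0,0],"hand":0},
    {"translation":[0,0.537,0.947],"rotation":[0,0,0],"hand":0},
  ],
)

```text
t: 28.0
tcp_pos: [515.2, -250.2, 167.0]
tool_rot: [1.624, 0.878, -1.629]
wrist_force: [0.9, 0.0, -0.3]
opening: 48.3
```

Emit:
send_rows(
  rows=[
    {"translation":[0,0,0],"rotation":[0,0,0],"hand":0},
    {"translation":[1,0,0],"rotation":[0,0,0],"hand":0},
    {"translation":[1,0,0],"rotation":[0,0,0],"hand":0},
    {"translation":[1,0,0],"rotation":[0,0,0],"hand":0},
    {"translation":[0.7,0,0],"rotation":[0,0,0],"hand":0},
    {"translation":[0,0,0],"rotation":[0,0,0],"hand":0},
    {"translation":[0,0,0],"rotation":[0,0,0],"hand":0},
  ],
)

```text
t: 28.7
tcp_pos: [516.0, -248.7, 57.4]
tool_rot: [1.625, 0.876, -1.629]
wrist_force: [0.3, -0.2, -0.2]
opening: 48.9
```

Run:
```python
from h import *
go(518.5,-249.5,29,-33.6)
```

```text
t 28.7 tcp [ 516.  -248.7   57.4] yaw -33.55 x [-0.003  0.002 -1.   ] F [ 0.3 -0.2 -0.2] op 48.9 q [-0.49  0.24  1.98  0.    0.92  0.09]
shift units [ 0.95  0.09 -0.02] turn x units 0.01
```

Emit:
send_rows(
  rows=[
    {"translation":[0.4,0.09,0],"rotation":[0,0,0],"hand":0},
    {"translation":[0.3,0,0],"rotation":[0,0,0],"hand":0},
    {"translation":[0.2,0,0],"rotation":[0,0,0],"hand":0},
    {"translation":[0.04,0,0],"rotation":[0,0,0],"hand":0},
    {"translation":[0,0,0],"rotation":[0,0,0],"hand":0},
    {"translation":[0,0,0],"rotation":[0,0,0],"hand":0},
  ],
)

```text
t: 29.3
tcp_pos: [519.7, -251.4, 30.9]
tool_rot: [1.627, 0.872, -1.626]
wrist_force: [0.8, -0.3, -1.9]
opening: 48.6
```

Emit:
send_rows(
  rows=[
    {"translation":[0.06,0,0],"rotation":[0,0,0],"hand":0},
    {"translation":[0,0,0],"rotation":[0,0,0],"hand":0},
    {"translation":[0,0,0],"rotation":[0,0,0],"hand":0},
  ],
)

```text
t: 29.6
tcp_pos: [519.5, -251.3, 28.9]
tool_rot: [1.627, 0.872, -1.627]
wrist_force: [0.6, -0.5, -0.9]
opening: 48.8
```

Emit:
send_rows(
  rows=[
    {"translation":[0,0,0],"rotation":[0,0,0],"hand":0.85},
    {"translation":[0,0,0],"rotation":[0,0,0],"hand":0.85},
    {"translation":[0,0,0],"rotation":[0,0,0],"hand":0.85},
    {"translation":[0,0,0],"rotation":[0,0,0],"hand":0.85},
    {"translation":[-0.6,0,0],"rotation":[0,0,0],"hand":0.85},
    {"translation":[-1,0,0],"rotation":[0,0,0],"hand":0.85},
    {"translation":[-1,0,0],"rotation":[0,0,0],"hand":1},
    {"translation":[-1,0,0],"rotation":[-0.9,0,0],"hand":1},
    {"translation":[-1,0,0],"rotation":[-0.9,0,0],"hand":1},
    {"translation":[-0.4,0,0],"rotation":[-0.9,0,0],"hand":1},
    {"translation":[0,0,0],"rotation":[-0.22,0,0],"hand":1},
    {"translation":[0,0,0],"rotation":[0,0,0],"hand":1},
    {"translation":[0,0,0],"rotation":[0,0,0],"hand":1},
  ],
)

```text
t: 30.9
tcp_pos: [519.2, -251.1, 178.4]
tool_rot: [1.318, 1.135, -1.319]
wrist_force: [0.6, -0.1, 0.1]
opening: 85.3
```

Run:
```python
from h import *
go(417,395.5,180,-8.5)
```

```text
t 30.9 tcp [ 519.2 -251.1  178.4] yaw -8.56 x [-0.001  0.    -1.   ] F [ 0.6 -0.1  0.1] op 85.3 q [-0.49  0.12  1.88 -0.    1.15 -0.34]
shift units [ -0.04  -6.58 -20.81] turn x units -0.01
```

Emit:
send_rows(
  rows=[
    {"translation":[0,-0.313,-0.991],"rotation":[0,0,0],"hand":1},
    {"translation":[0,-0.313,-0.991],"rotation":[0,0,0],"hand":1},
    {"translation":[0,-0.313,-0.991],"rotation":[0,0,0],"hand":1},
    {"translation":[0,-0.313,-0.991],"rotation":[0,0,0],"hand":1},
    {"translation":[0,-0.313,-0.991],"rotation":[0,0,0],"hand":1},
    {"translation":[0,-0.313,-0.991],"rotation":[0,0,0],"hand":1},
    {"translation":[0,-0.313,-0.991],"rotation":[0,0,0],"hand":1},
    {"translation":[0,-0.313,-0.991],"rotation":[0,0,0],"hand":1},
    {"translation":[0,-0.313,-0.991],"rotation":[0,0,0],"hand":1},
    {"translation":[0,-0.313,-0.991],"rotation":[0,0,0],"hand":1},
    {"translation":[0,-0.313,-0.991],"rotation":[0,0,0],"hand":1},
    {"translation":[0,-0.313,-0.991],"rotation":[0,0,0],"hand":1},
    {"translation":[0,-0.313,-0.991],"rotation":[0,0,0],"hand":1},
    {"translation":[0,-0.313,-0.991],"rotation":[0,0,0],"hand":1},
    {"translation":[0,-0.313,-0.991],"rotation":[0,0,0],"hand":1},
    {"translation":[0,-0.313,-0.991],"rotation":[0,0,0],"hand":1},
    {"translation":[0,-0.313,-0.991],"rotation":[0,0,0],"hand":1},
    {"translation":[0,-0.313,-0.991],"rotation":[0,0,0],"hand":1},
    {"translation":[0,-0.313,-0.991],"rotation":[0,0,0],"hand":1},
    {"translation":[0,-0.313,-0.991],"rotation":[0,0,0],"hand":1},
  ],
)

```text
t: 32.9
tcp_pos: [420.9, 365.5, 177.9]
tool_rot: [1.317, 1.135, -1.32]
wrist_force: [-0.1, -0.1, 0.5]
opening: 85.7
```

Emit:
send_rows(
  rows=[
    {"translation":[0,-0.313,-0.991],"rotation":[0,0,0],"hand":1},
    {"translation":[0,0,0],"rotation":[0,0,0],"hand":1},
    {"translation":[1,0,0],"rotation":[0,0,0],"hand":1},
    {"translation":[1,0,0],"rotation":[0,0,0],"hand":1},
    {"translation":[1,0,0],"rotation":[0,0,0],"hand":1},
    {"translation":[0,0,0],"rotation":[0,0,0],"hand":1},
    {"translation":[0,0,0],"rotation":[0,0,0],"hand":1},
  ],
)

```text
t: 33.6
tcp_pos: [416.4, 394.2, 88.1]
tool_rot: [1.316, 1.135, -1.321]
wrist_force: [0.5, 0.5, 0.6]
opening: 85.4
```

Run:
```python
from h import *
go(417,395.5,8,-8.5); d=snap('scene');t=snap('top')
red=lambda h,s,v:((h<15)|(h>170))&(s>70)&(v>150)
for n,dd in(('T',t),('S',d)):
    e=proj(dd,[519,-250,50])[0].round().astype(int)
    q=seg(dd,(int(e[0]),int(e[1])),50,mask=red); print(n,None if q is None else q[0])
C=np.hstack([cv2.resize(d['img'][140:210,290:400],None,fx=3.6,fy=3.6),cv2.resize(t['img'][165:235,335:445],None,fx=3.6,fy=3.6)])
C=np.vstack([C,cv2.resize(d['img'][240:350,160:380],(792,340))])
cv2.imwrite('pics/g6.png',C[:,:,::-1])
```

```text
t 33.6 tcp [416.4 394.2  88.1] yaw -8.55 x [-0.002 -0.002 -1.   ] F [0.5 0.5 0.6] op 85.4 q [ 0.71  0.21  1.96 -0.    0.98  0.86]
shift units [ 2.67  0.02 -0.05] turn x units -0.01
T [ 520.3 -250.4   49.9  105.8   55.9]
S [ 517.8 -249.4   48.9  109.8   52.7]
```

View pics/g6.png

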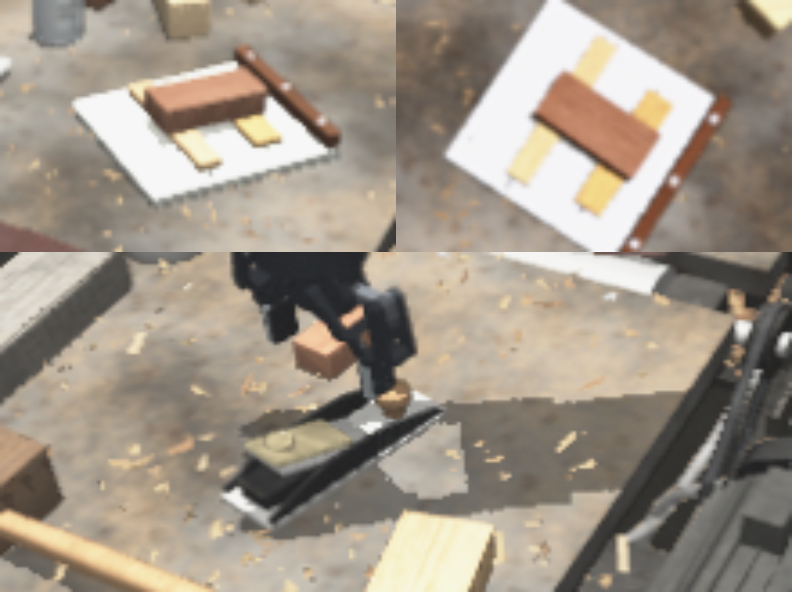

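The block is centred at (519,−250), about 55°, across both battens. The gripper is over the plane's middle and clear of the small block.

Emit:
send_rows(
  rows=[
    {"translation":[0.8,0,-0.05],"rotation":[0,0,0],"hand":1},
    {"translation":[0.7,0,0],"rotation":[0,0,0],"hand":1},
    {"translation":[0.5,0,0],"rotation":[0,0,0],"hand":1},
    {"translation":[0.4,0,0],"rotation":[0,0,0],"hand":1},
    {"translation":[0.25,0,0],"rotation":[0,0,0],"hand":1},
    {"translation":[0,0,0],"rotation":[0,0,0],"hand":1},
    {"translation":[0,0,0],"rotation":[0,0,0],"hand":0},
    {"translation":[0,0,0],"rotation":[0,0,0],"hand":0},
    {"translation":[0,0,0],"rotation":[0,0,0],"hand":0},
    {"translation":[0,0,0],"rotation":[0,0,0],"hand":0},
    {"translation":[0,0,0],"rotation":[0,0,0],"hand":0},
    {"translation":[0,0,0],"rotation":[0,0,0],"hand":0},
  ],
)

```text
t: 34.9
tcp_pos: [418.3, 397.7, 10.7]
tool_rot: [1.32, 1.135, -1.315]
wrist_force: [1.6, -0.3, 6.0]
opening: 50.0
```

Emit:
send_rows(
  rows=[
    {"translation":[-0.5,0,0],"rotation":[0,0,0],"hand":0},
    {"translation":[-1,0,0],"rotation":[0,0,0],"hand":0},
    {"translation":[-1,0,0],"rotation":[0,0,0],"hand":0},
    {"translation":[-1,0,0],"rotation":[0,0,0],"hand":0},
    {"translation":[-1,0,0],"rotation":[0.7,0,0],"hand":0},
    {"translation":[-1,0,0],"rotation":[0.7,0,0],"hand":0},
    {"translation":[-0.5,0,0],"rotation":[0.7,0,0],"hand":0},
    {"translation":[0,0,0],"rotation":[0.7,0,0],"hand":0},
    {"translation":[0,0,0],"rotation":[0.23,0,0],"hand":0},
    {"translation":[0,0,0],"rotation":[0,0,0],"hand":0},
    {"translation":[0,0,0],"rotation":[0,0,0],"hand":0},
  ],
)

```text
t: 36.0
tcp_pos: [415.8, 395.8, 187.9]
tool_rot: [1.634, 0.861, -1.64]
wrist_force: [-0.1, -0.1, -7.4]
opening: 49.8
```

Run:
```python
from h import *
go(519,-250,190,-34.5); d=snap('scene')
cv2.imwrite('pics/g7.png',cv2.resize(d['img'][200:340,160:340],None,fx=3.5,fy=3.5)[:,:,::-1])
```

```text
t 36.0 tcp [415.8 395.8 187.9] yaw -34.49 x [-0.003 -0.002 -1.   ] F [-0.1 -0.1 -7.4] op 49.8 q [0.72 0.11 1.87 0.   1.17 1.32]
shift units [-0.03 15.03 15.8 ] turn x units 0.0
```

View pics/g7.png

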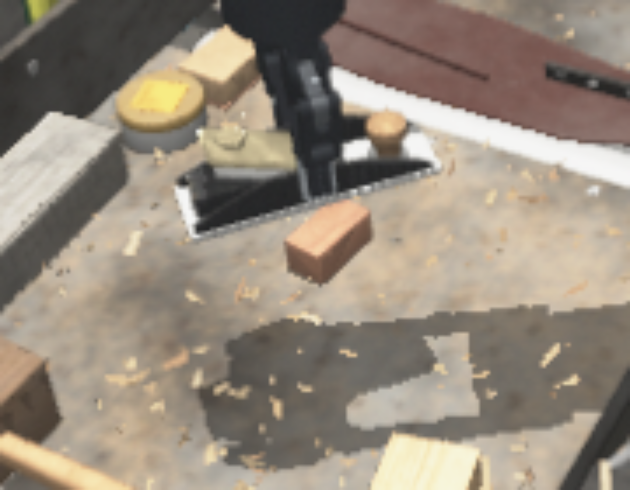

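The plane hangs level, gripped at mid-length. Carrying it over now.

Emit:
send_rows(
  rows=[
    {"translation":[0,0.752,0.79],"rotation":[0,0,0],"hand":0},
    {"translation":[0,0.752,0.79],"rotation":[0,0,0],"hand":0},
    {"translation":[0,0.752,0.79],"rotation":[0,0,0],"hand":0},
    {"translation":[0,0.752,0.79],"rotation":[0,0,0],"hand":0},
    {"translation":[0,0.752,0.79],"rotation":[0,0,0],"hand":0},
    {"translation":[0,0.752,0.79],"rotation":[0,0,0],"hand":0},
    {"translation":[0,0.752,0.79],"rotation":[0,0,0],"hand":0},
    {"translation":[0,0.752,0.79],"rotation":[0,0,0],"hand":0},
    {"translation":[0,0.752,0.79],"rotation":[0,0,0],"hand":0},
    {"translation":[0,0.752,0.79],"rotation":[0,0,0],"hand":0},
    {"translation":[0,0.752,0.79],"rotation":[0,0,0],"hand":0},
    {"translation":[0,0.752,0.79],"rotation":[0,0,0],"hand":0},
    {"translation":[0,0.752,0.79],"rotation":[0,0,0],"hand":0},
    {"translation":[0,0.752,0.79],"rotation":[0,0,0],"hand":0},
    {"translation":[0,0.752,0.79],"rotation":[0,0,0],"hand":0},
    {"translation":[0,0.752,0.79],"rotation":[0,0,0],"hand":0},
    {"translation":[0,0.752,0.79],"rotation":[0,0,0],"hand":0},
    {"translation":[0,0.752,0.79],"rotation":[0,0,0],"hand":0},
    {"translation":[0,0.752,0.79],"rotation":[0,0,0],"hand":0},
    {"translation":[0,0.752,0.79],"rotation":[0,0,0],"hand":0},
  ],
)

```text
t: 38.05
tcp_pos: [519.5, -250.6, 188.7]
tool_rot: [1.637, 0.862, -1.638]
wrist_force: [1.5, 0.4, -7.3]
opening: 49.5
```

Emit:
send_rows(
  rows=[
    {"translation":[0,0,0],"rotation":[0,0,0],"hand":0},
    {"translation":[1,0,0],"rotation":[0,0,0],"hand":0},
    {"translation":[1,0,0],"rotation":[0,0,0],"hand":0},
    {"translation":[1,0,0],"rotation":[0,0,0],"hand":0},
    {"translation":[0,0,0],"rotation":[0,0,0],"hand":0},
    {"translation":[0,0,0],"rotation":[0,0,0],"hand":0},
  ],
)

```text
t: 38.65
tcp_pos: [519.1, -248.7, 98.6]
tool_rot: [1.637, 0.864, -1.64]
wrist_force: [0.6, 0.0, -6.6]
opening: 49.8
```

Run:
```python
from h import *
go(519,-250,62,-34.5)
```

```text
t 38.65 tcp [ 519.1 -248.7   98.6] yaw -34.52 x [-0.002  0.001 -1.   ] F [ 0.6  0.  -6.6] op 49.8 q [-0.49  0.2   1.94  0.    1.    0.11]
shift units [1.22 0.03 0.04] turn x units -0.0
```

Emit:
send_rows(
  rows=[
    {"translation":[0.5,0.03,0.04],"rotation":[0,0,0],"hand":0},
    {"translation":[0.35,0,0],"rotation":[0,0,0],"hand":0},
    {"translation":[0.2,0,0],"rotation":[0,0,0],"hand":0},
    {"translation":[0.13,0,0],"rotation":[0,0,0],"hand":0},
    {"translation":[0,0,0],"rotation":[0,0,0],"hand":0},
    {"translation":[0,0,0],"rotation":[0,0,0],"hand":0},
  ],
)

```text
t: 39.25
tcp_pos: [520.2, -251.1, 64.1]
tool_rot: [1.638, 0.861, -1.638]
wrist_force: [-0.8, 0.2, -6.6]
opening: 49.7
```

Still carrying the full weight, so I'll lower in small steps.

Emit:
send_rows(
  rows=[
    {"translation":[0.06,0,0],"rotation":[0,0,0],"hand":0},
    {"translation":[0.03,0,0],"rotation":[0,0,0],"hand":0},
    {"translation":[0,0,0],"rotation":[0,0,0],"hand":0},
    {"translation":[0,0,0],"rotation":[0,0,0],"hand":0},
  ],
)

```text
t: 39.65
tcp_pos: [520.6, -251.1, 61.8]
tool_rot: [1.639, 0.86, -1.637]
wrist_force: [1.0, 1.3, -5.9]
opening: 49.8
```

Emit:
send_rows(
  rows=[
    {"translation":[0.04,0,0],"rotation":[0,0,0],"hand":0},
    {"translation":[0,0,0],"rotation":[0,0,0],"hand":0},
    {"translation":[0,0,0],"rotation":[0,0,0],"hand":0},
  ],
)

```text
t: 39.95
tcp_pos: [520.6, -251.4, 61.5]
tool_rot: [1.638, 0.86, -1.637]
wrist_force: [-2.8, 1.2, 5.9]
opening: 49.6
```

Contact made. Release, lift and swing clear.

Emit:
send_rows(
  rows=[
    {"translation":[0,0,0],"rotation":[0,0,0],"hand":0.85},
    {"translation":[0,0,0],"rotation":[0,0,0],"hand":0.85},
    {"translation":[0,0,0],"rotation":[0,0,0],"hand":0.85},
    {"translation":[0,0,0],"rotation":[0,0,0],"hand":0.85},
    {"translation":[-0.3,0,0],"rotation":[0,0,0],"hand":0.85},
    {"translation":[-0.7,0,0],"rotation":[0,0,0],"hand":0.85},
    {"translation":[-1,0,0],"rotation":[0,0,0],"hand":0.85},
    {"translation":[-1,0,0],"rotation":[0,0,0],"hand":0.85},
    {"translation":[-1,0,0],"rotation":[0,0,0],"hand":0.85},
    {"translation":[-1,0,0],"rotation":[0,0,0],"hand":0.85},
    {"translation":[0,-0.5,-1],"rotation":[0,0,0],"hand":0.85},
    {"translation":[0,-0.5,-1],"rotation":[0,0,0],"hand":0.85},
    {"translation":[0,-0.5,-1],"rotation":[0,0,0],"hand":0.85},
    {"translation":[0,-0.5,-1],"rotation":[0,0,0],"hand":0.85},
    {"translation":[0,-0.5,-1],"rotation":[0,0,0],"hand":0.85},
    {"translation":[0,-0.5,-1],"rotation":[0,0,0],"hand":0.85},
    {"translation":[0,-0.5,-1],"rotation":[0,0,0],"hand":0.85},
    {"translation":[0,-0.5,-1],"rotation":[0,0,0],"hand":0.85},
    {"translation":[0,-0.5,-1],"rotation":[0,0,0],"hand":0.85},
    {"translation":[0,0,0],"rotation":[0,0,0],"hand":0.85},
  ],
)

```text
t: 41.95
tcp_pos: [562.3, 51.5, 210.8]
tool_rot: [1.637, 0.864, -1.634]
wrist_force: [0.4, -1.2, -0.2]
opening: 72.5
```

Run:
```python
from h import *
st(); d=snap('scene');t=snap('top')
C=np.hstack([cv2.resize(d['img'][135:205,300:400],None,fx=4,fy=4),cv2.resize(t['img'][165:235,345:445],None,fx=4,fy=4)])
C=np.vstack([C,cv2.resize(d['img'][150:300,170:420],None,fx=2,fy=2)[:,:,:].repeat(1,1) if 0 else np.pad(cv2.resize(d['img'][150:300,170:420],None,fx=2,fy=2),((0,0),(0,300),(0,0)))])
cv2.imwrite('pics/g8.png',C[:,:,::-1])
```

```text
t 41.95 tcp [562.3  51.5 210.8] yaw -34.33 x [ 0.001  0.002 -1.   ] F [ 0.4 -1.2 -0.2] op 72.5 q [0.05 0.07 1.87 0.   1.2  0.64]
```

View pics/g8.png

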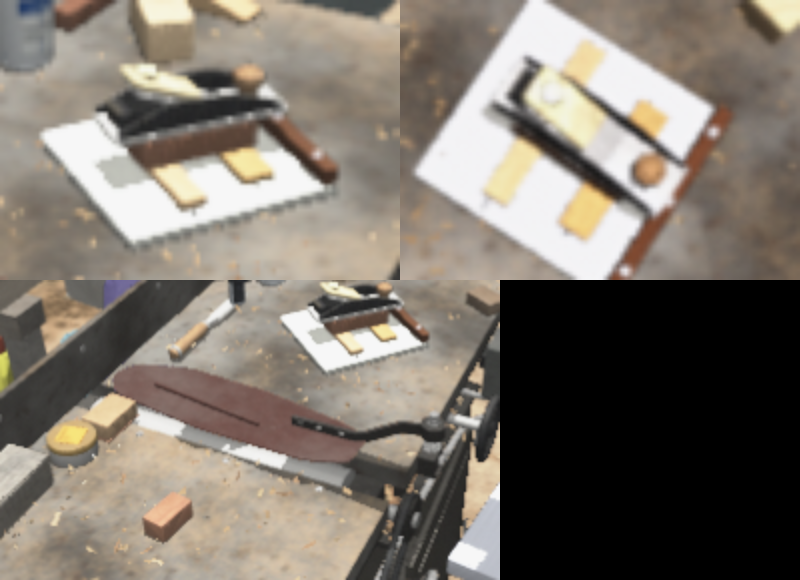

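The plane stands on the block, which sits on both battens, and the small block is undisturbed. A last numeric check uses the plane's knob (top crop (650,168), scene crop (250,77)) and the sole ends.

Run:
```python
from h import *
d=snap('scene');t=snap('top')
a=np.radians(-125);u=np.array([np.cos(a),np.sin(a)]);print('expect knob',np.array([519,-250])+55*u,'ends',np.array([519,-250])+82.5*u,np.array([519,-250])-82.5*u)
print('knob',ray(t,[345+250/4,165+167/4],87)[0],ray(d,[300+250/4,135+77/4],87)[0])
P=ray(t,np.array([(523-400,57),(488-400,110),(682-400,165),(650-400,215)])/4+[345,165],52)[:,:2];print('T ends',P[:2].mean(0),P[2:].mean(0),P.mean(0))
red=lambda h,s,v:((h<15)|(h>170))&(s>60)&(v>80)
for n,dd,c,z,p in(('small T',t,0,30,(226,207)),):
    q=seg(dd,p,z,mask=lambda h,s,v:((h<13)|(h>172))&(s>95)&(v>60));print(n,None if q is None else q[0])
b=cv2.imread('pics/scene0.png')[:,:,::-1]
for n,(y0,y1,x0,x1) in{'dark':(145,170,400,430),'sand':(200,235,205,245),'small':(250,285,235,272)}.items():
    print(n,'mean abs diff',np.abs(b[y0:y1,x0:x1].astype(int)-d['img'][y0:y1,x0:x1]).mean().round(1))
```

```text
expect knob [ 487.453296   -295.05336244] ends [ 471.679944   -317.58004365] [ 566.320056   -182.41995635]
knob [ 486.31907232 -298.30081113   87.        ] [ 475.98953784 -284.62933633   87.        ]
T ends [ 562.29841213 -187.32815712] [ 473.75574267 -317.93934172] [ 518.0270774  -252.63374942]
small T [490.2 299.4  34.4  65.1 -89.5]
dark mean abs diff 0.5
sand mean abs diff 0.5
small mean abs diff 6.6
```

```bash
python3 -c "
from station import r
print(r.sign_off())"
```

```text
the job is handed in; nothing more can be done
None
```

The glue-up is set: both battens are on their lines, the glued block lies across them, and the block plane stands on its sole on the block. I handed it in at about 42 s of the 120 s allowed.

**Battens:** the short one measured about (498,−278) at −34°, against a line centre of (499.6,−278). The long one measured (538,−221) at −33.6°, against (538.4,−220). The scene view gave no reading for the long batten, so that figure comes from the top view alone.

**Block:** measured about (519,−250), against a board centre of (519,−249). Its angle read 55.9° from the top view and 52.7° from the scene view, against 56.4°, so it is within about 4° of square.

**Plane:** the centre from the sole corners in the top view is about (518,−253), within 3–4 mm of the block's. It was gripped at the block's angle, and the knob in the top view agreed to about 3 mm.

**One check that disagreed:** the scene view put the knob about 15 mm off. I put this down to taking its height too high in that slanted view, since the offset points towards that camera; I did not re-measure it.

**Bystanders:** the small block reads the same position as at the start, and the image patches around the dark block and the sanding block are unchanged. The arm is clear and touching nothing, and I saw no large wrist force in any reading.

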